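# Crank the espresso cup up under the spout

### The job

The espresso cup stands too low under the drip spout. Put the loose crank fully down on the square shaft of the cup lift and, holding it by its knob, wind clockwise for several turns, without the crank slipping off and without straining it sideways, until the cup's rim is about half a centimetre below the spout tip and not touching it. Leave the crank fully seated on the shaft, and leave the cup standing and the other things alone.

Things in the scene. Friction and masses are not known exactly. Their poses are not given: they have to be found in the camera images.
- crank: Loose steel crank, 0.35 kg, upright on the counter. Origin: centre of the hub's underside, z up. Square hub: 32 mm wide to z = 24, then 28 mm (grip its flat sides) to z = 48. From below a 15.5 mm square socket, sides along x and y, 24 mm deep, mouth chamfered 1 mm. Arm: sleeve 20 mm wide (z = 24 to 37) and bar lead along +x to the knob, at an arm length set at 52 to 66 mm, other each time, not measured
- knob_pin (a point): Point on the crank at the nominal place of its wooden knob: 59 mm from the hub's axis along the crank's +x, 68 mm above the hub's underside. The real knob stands up to 7 mm nearer to or farther from the hub (52 to 66 mm), clamped: find it by feel or sight. It is an upright round handle, 24 mm across, turning freely on its pin, from 38 to 87 mm above the hub's underside
- shaft_top (a point): Top centre of the lift's upright square shaft, 14 x 14 mm, sides along this point's x and y, z up; 90 mm above the counter, over a 74 x 74 x 56 mm gear housing. The seated crank rests on a shoulder, its origin 24 mm below this point, at any of the four quarter turns; the fit is 1.5 mm loose. This point's x axis points to the spout column at the start; it turns with the shaft. Do not strain the shaft sideways
- shaft (a joint): Turn of the square shaft in rad, 0 at the start, growing clockwise seen from above. It turns stiffly (about 0.15 N m, 2 to 3 N at the knob), stays where it is left, and each full clockwise turn (6.28) lifts the platform with the cup by 10 mm. The bearing is delicate: keep the side force at the knob (pull toward or away from the shaft) under about 8 N and pushes down on the crank under about 15 N
- cup: Small white espresso cup, 62 mm across and 51 mm tall, standing loose on the lift's round steel platform (86 mm across), whose centre is 122 mm from the shaft toward the spout column. Origin: at its underside, 14 mm from the centre of its bowl toward the handle; z up. The handle points along -y
- cup_rim (a point): Centre of the cup's mouth, at rim height, 51 mm above its underside
- spout_tip (a point): Lower end of the steel drip spout, 14 mm across, above the cup; its height differs from case to case and does not change in use. At the start it is 30 to 38 mm above the rim. The spout head and its column behind the platform stand up to 167 mm above the counter
- moka: Small moka pot, 62 x 98 mm, 110 mm tall, origin at its underside: to be left alone
- teaspoon: Teaspoon, 137 mm long, lying: to be left alone
- tin: Food tin, 76 mm across, 58 mm tall, origin at its underside: to be left alone
There are look-alikes about, which are no part of the job. Of the things that look like the crank, the larger one is meant.

How it is judged:
By the outcome, as a careful person would: the job done as asked, in the order asked, and still so for the second after the job is handed in, with the robot touching nothing.
It also fails if it takes over 72 s, if anything falls off the work surface, if the arm or the gripper's body presses on something with over 40 N, if the wrist force passes 120 N, or if a joint passes its speed limit or range.

### The arm

A 6-joint arm with a two-finger parallel gripper is mounted at the origin on a cart in front of the work surface, level with it; the furniture and walls round the work are solid. World frame = base frame: x ahead of the robot, y to its left, z up, the work surface at z = 0. Lengths are in m, angles in rad, forces in N, time in s.
With the tool pointing down it reaches from about 0.375 to 0.9 m from the base axis. Payload 3.1 kg.
Tool frame: the origin (TCP) lies midway between the tips of the shut fingers; the grasp point (between the pads) lies 19 mm behind it; z points along the fingers, y is the line along which they close (so a half turn about z gives the same grasp; the last joint's range is limited). The gripper opens to 85 mm and grips with 20 to 120 N. Pads are 22 mm wide; open, the fingers measure 114 mm over their backs; the gripper's body (76 mm by 85 mm) begins 54 mm behind the grasp point. The pads swing forward as they close: fully open they stand 13 mm farther back than shut.
Start: joints at [0.954, 0.527, 1.433, -0, 1.181, -0.178], TCP at [0.265, 0.566, 0.231] pointing down, gripper open.
Joint ranges: [-3.08, 3.08], [-0.75, 2.2], [0.22, 2.44], [-1.43, 4.57], [0, 2.65], [-2.85, 2.85]. Speed limits (rad/s): [2.79, 2.79, 3.14, 3.14, 3.14, 3.14].

### API

Orientations are given as a unit quaternion [x, y, z, w].
In Python, from station import manip gives the robot as it stands.
- The arm moves only by the tool step_arm, never from a script. Its argument "targets" is text: rows parted by semicolons, each of 4 numbers parted by spaces: the shift along the tool's x, y, z in mm, then the turn about the tool's z in degrees. A call has 1 to 12 rows; each row is the pose to reach, as a shift and turn from the pose commanded when the call began, along the tool's axes at that moment; what a row does not reach only later rows make up. A row lasts 1/10 s, in which the tool goes at most 50 mm and 8.59 degrees, less where a joint would pass 70% of its speed; a pose out of reach is approached as far as the arm can. A call with a gripper value outside its range is refused whole. "gripper" is the closure, from 0 (fully open) to 1 (shut), set as the call begins (left out, the last holds). The fingers move at their own pace and stop on an object; "squeeze" is the grip in N (left out, the last holds). Time passes only in rows, so rows that repeat a pose let the fingers close. It gives the time, the measured TCP pose, the force, the opening and the grip force at its end, in the units of the state.
- manip.sense(): the state, without advancing time (a new reading comes with each control period).
- manip.snapshot(name): name is "side" or "top" or "wrist"; returns the picture (384x512x3 uint8, red, green, blue); there is no depth.
- manip.get_calibration(name): a dict with "fov_y" (degrees; the focal length in pixels is half the picture's height over the tangent of half this angle, whatever the lens; pixels are square), "cx", "cy" (the principal point, pixels), "extrinsics" (4x4, takes a point from camera to world coordinates); the wrist camera has in their place "tool_from_camera" (4x4, takes a point from camera to tool coordinates, whose origin is the TCP and whose axes are the flange's). Camera axes: x right, y down, z forward; pixel columns grow to the right and rows downward; lengths in m; the calibration is good to about 2 mm. A picture is of the moment at which its call begins: read the wrist's pose just before it. get_calibration takes no time and is no camera call.
- manip.sign_off(): hands the job in; it is judged then, once.
Trained networks look in the newest picture that a camera, given by its name, has taken for a name from the list of things; names that differ only in an ending like _2 or _b are one class to them, and where a whole thing is asked for, a point or a joint stands for the part that bears it (a point fixed in the world has none). Each returns a list of dicts, best first, with "p" (0 to 1); they miss things now and then, are a little off and sometimes report something else, mostly with a low value. They report only what shows in the picture. A call takes as long as a camera call. They do not tell look-alikes from the thing itself.
- manip.recognise(camera, query): "position" ([column, row] in pixels, amid what is visible of it).
- manip.masks_of(camera, query): "pixels" (384x512 bool, what is visible of it) and "position" ([column, row] in pixels, amid what is visible of it).
- manip.mark_of(camera, query): "position" ([column, row] in pixels: a listed point, or the origin of a listed thing).
The state is a dict: "t": time; "q": joint angles; "qd": joint speeds; "tau": joint torques, N m; "tcp_pos": TCP position; "tool_rot": TCP orientation; "force": force on the tool from outside, world axes, zero at the start; "ft_torque": the same for the moment, N m; "finger_gap": opening from 0.0 (shut) to 1.0 (fully open); "gripper_force": force on a finger pad.
Only numpy, scipy, OpenCV 4.12 (cv2) and the standard library are available. Lean on these libraries where they do the work, as an engineer would, in place of code of your own. Each camera call takes 0.05 s, during which the arm holds its last target. There are 200 camera calls.

## Working session

There is one attempt and no reset: what is moved stays moved. The work goes in short steps, Python scripts to look and compute and a tool call to move; the robot and the scene stay as the last step left them, time stands still between calls to the robot, and variables do not carry over. Pictures are saved under pics/ and viewed, at most 10 in all, crops included, and the job is handed in when it is done.

Besides the shell and the picture viewer there is one more tool, called after ">>>" as name(argument=value, ...), one argument or row to a line, values as JSON. step_arm: Moves the arm, as the interface text tells. Its arguments: {"type":"object","properties":{"targets":{"type":"string"},"gripper":{"type":"number"},"squeeze":{"type":"number"}},"required":["targets"]}

```bash
mkdir -p pics; ls
cat > h.py <<'E'
import numpy as np, cv2
from station import manip
def save(n,f): 
    im=manip.snapshot(n); cv2.imwrite('pics/'+f+'.png',im[:,:,::-1]); return im
def ray(n,px):
    c=manip.get_calibration(n); f=192/np.tan(np.radians(c['fov_y'])/2)
    if n=='wrist':
        from scipy.spatial.transform import Rotation as R
        s=manip.sense(); T=np.eye(4);T[:3,:3]=R.from_quat(s['tool_rot']).as_matrix();T[:3,3]=s['tcp_pos']
        E=T@np.array(c['tool_from_camera'])
    else: E=np.array(c['extrinsics'])
    d=E[:3,:3]@np.array([(px[0]-c['cx'])/f,(px[1]-c['cy'])/f,1]); return E[:3,3],d/np.linalg.norm(d)
def atz(n,px,z):
    o,d=ray(n,px); return o+d*(z-o[2])/d[2]
def tri(a,pa,b,pb):
    o1,d1=ray(a,pa);o2,d2=ray(b,pb)
    t=np.linalg.lstsq(np.c_[d1,-d2],o2-o1,rcond=None)[0]
    p,q=o1+t[0]*d1,o2+t[1]*d2; return (p+q)/2,np.linalg.norm(p-q)
E
python3 - <<'E'
from h import *
np.set_printoptions(precision=4,suppress=True)
a=save('top','top');b=save('side','side')
cv2.imwrite('pics/both.png',cv2.resize(np.vstack([a,b])[:,:,::-1],(450,600)) )
for n in('top','side'):
    c=manip.get_calibration(n);print(n,c)
    for q in('crank','knob_pin','shaft_top','cup','cup_rim','spout_tip','moka','tin','teaspoon'):
        print(n,q,[(np.round(r['position'],1).tolist(),round(r['p'],2)) for r in manip.mark_of(n,q)][:4])
print(manip.sense())
E
```

```text
pics
top {'fov_y': 45.952836249939416, 'cx': 251.0236594216845, 'cy': 194.69440839151153, 'extrinsics': array([[-0.0196, -0.9987,  0.0469,  0.5058],
       [-0.9997,  0.0204,  0.0168,  0.0467],
       [-0.0177, -0.0466, -0.9988,  1.149 ],
       [ 0.    ,  0.    ,  0.    ,  1.    ]])}
top crank [([311.2, 241.9], 0.89), ([282.8, 124.8], 0.76), ([222.2, 165.0], 0.6)]
top knob_pin [([337.9, 238.9], 0.66), ([269.9, 124.5], 0.48)]
top shaft_top [([217.0, 214.5], 0.6), ([336.2, 238.5], 0.25)]
top cup [([223.3, 165.3], 0.94), ([308.6, 238.9], 0.58)]
top cup_rim [([214.1, 166.1], 0.89)]
top spout_tip [([212.9, 160.5], 0.82), ([278.6, 182.6], 0.49)]
top moka [([142.4, 176.5], 0.87)]
top tin [([282.1, 182.5], 0.72)]
top teaspoon [([142.8, 262.4], 0.84)]
side {'fov_y': 43.156914860696546, 'cx': 253.56715516592138, 'cy': 192.62853008626888, 'extrinsics': array([[ 0.6458, -0.5957,  0.4776, -0.0133],
       [-0.7634, -0.5133,  0.3921, -0.4265],
       [ 0.0116, -0.6178, -0.7862,  1.0631],
       [ 0.    ,  0.    ,  0.    ,  1.    ]])}
side crank [([259.8, 276.0], 0.87)]
side knob_pin [([283.8, 271.3], 0.65), ([300.7, 179.1], 0.52)]
side shaft_top [([213.5, 191.9], 0.73), ([283.7, 271.0], 0.68)]
side cup []
side cup_rim [([238.7, 168.3], 0.92)]
side spout_tip [([240.7, 154.3], 0.93)]
side moka [([191.1, 154.3], 0.77)]
side tin [([274.2, 223.2], 0.56)]
side teaspoon [([133.0, 194.5], 0.63), ([286.7, 270.4], 0.53)]
{'t': 1.0, 'q': array([ 0.9535,  0.5275,  1.4327,  0.    ,  1.1814, -0.1785]), 'qd': array([ 0.0002,  0.0018, -0.0006, -0.0003,  0.0007,  0.0017]), 'tau': array([  0.0006, -44.2326, -17.8424,  -0.0002,   0.0006,  -0.    ]), 'tcp_pos': array([0.2655, 0.5658, 0.2313]), 'tool_rot': array([ 0.2176,  0.976 , -0.    , -0.    ]), 'force': array([-0.113 ,  0.9429,  0.6155]), 'ft_torque': array([0.0063, 0.0184, 0.0024]), 'gripper_force': 0.0, 'finger_gap': 1.0019970506042868}
```

View pics/top.png

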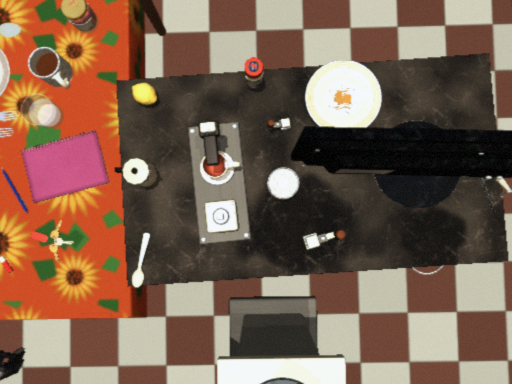

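View pics/side.png

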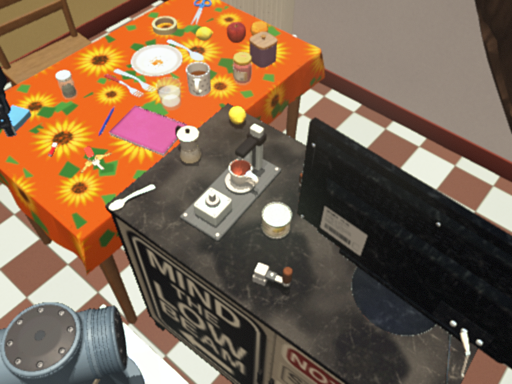

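Top view: a larger crank-like thing at (311,241) with its knob at (340,235), and a smaller one at (283,124) with its knob at (270,124). The larger one, near the robot, fits. I'll confirm it in an enlarged crop and work out the positions.

Run:
```python
from h import *
np.set_printoptions(precision=4,suppress=True)
a=cv2.imread('pics/top.png');
c1=cv2.resize(a[105:265,185:355],None,fx=3.5,fy=3.5,interpolation=cv2.INTER_CUBIC)
cv2.imwrite('pics/crop.png',c1)
P=lambda n,px,z:print(n,px,z,atz(n,px,z))
P('top',(311.2,241.9),0);P('side',(259.8,276),0)
P('top',(337.9,238.9),.068);P('side',(283.8,271.3),.068)
for nm,x,y in(('shaft',(217,214.5),(213.5,191.9)),('rim',(214.1,166.1),(238.7,168.3)),('spout',(212.9,160.5),(240.7,154.3)),('small',(269.9,124.5),(300.7,179.1))):
    print(nm,*tri('top',x,'side',y))
P('top',(217,214.5),.09);P('side',(213.5,191.9),.09)
P('top',(282,182),.058)
```

```text
top (311.2, 241.9) 0 [ 0.4375 -0.0834  0.    ]
side (259.8, 276) 0 [ 0.4437 -0.076   0.    ]
top (337.9, 238.9) 0.068 [ 0.4475 -0.1391  0.068 ]
side (283.8, 271.3) 0.068 [ 0.46   -0.1328  0.068 ]
shaft [0.5131 0.1429 0.0856] 0.0067447353974934765
rim [0.6265 0.152  0.0721] 0.0006077911953279085
spout [0.6333 0.1497 0.1237] 0.001266620954786309
small [0.7299 0.016  0.0392] 0.0018036956753483503
top (217, 214.5) 0.09 [0.5108 0.145  0.09  ]
side (213.5, 191.9) 0.09 [0.5129 0.1377 0.09  ]
top (282, 182) 0.058 [ 0.5862 -0.0103  0.058 ]
```

View pics/crop.png

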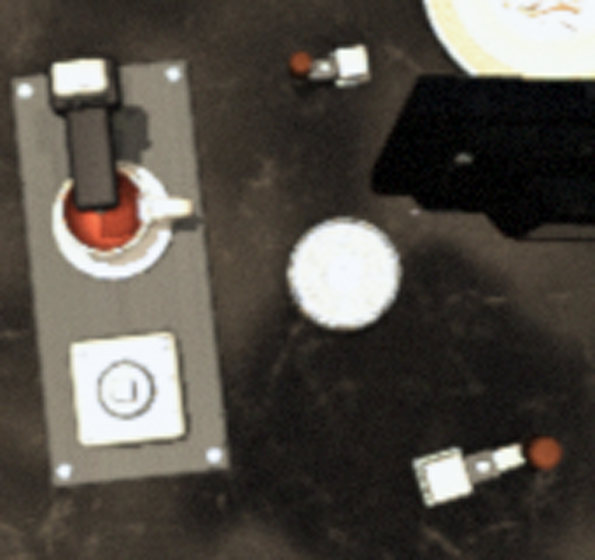

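The larger crank is confirmed: hub at (311,241), knob at (341,234). The shaft is at (217,214) and the small crank at (283,124). Next I move above the crank.

```bash
cat >> h.py <<'E'
from scipy.spatial.transform import Rotation as Rot
def go(p,heading=None):
    """print shift (mm) and turn (deg) from the present measured pose; heading of tool y, deg"""
    s=manip.sense();R=Rot.from_quat(s['tool_rot']).as_matrix()
    d=R.T@(np.array(p)-s['tcp_pos'])*1000; h=np.degrees(np.arctan2(R[1,1],R[0,1]))
    print('shift',d.round(1),'head',h.round(1),'turn',None if heading is None else round((h-heading+90)%180-90,1))
E
python3 - <<'E'
from h import *
np.set_printoptions(precision=4,suppress=True)
h=atz('top',(311.6,240.7),.048);k=atz('top',(340.7,234.1),.087);print(h,k,np.linalg.norm((k-h)[:2]),np.degrees(np.arctan2(k[1]-h[1],k[0]-h[0])))
go([h[0],h[1],.20],np.degrees(np.arctan2(k[1]-h[1],k[0]-h[0]))+90)
c=manip.get_calibration('wrist');print(c)
E
```

```text
[ 0.4433 -0.079   0.048 ] [ 0.4595 -0.1426  0.087 ] 0.06564352653846993 -75.64714894063798
shift [-434.9 -508.2   31.3] head 64.9 turn 50.5
{'fov_y': 60.76224313243344, 'cx': 255.7528441264599, 'cy': 189.351580099973, 'tool_from_camera': array([[-0.0008, -0.956 , -0.2934,  0.0733],
       [ 1.    , -0.001 ,  0.0006, -0.0011],
       [-0.0009, -0.2934,  0.956 , -0.1421],
       [ 0.    ,  0.    ,  0.    ,  1.    ]])}
```

>>> step_arm(
  targets="-36 -42 3 6;-73 -85 6 12;-109 -127 9 18;-145 -169 12 26;-181 -211 14 34;-217 -254 16 42;-253 -296 18 50.5;-290 -339 20 50.5;-326 -381 22 50.5;-362 -424 24 50.5;-399 -466 26 50.5;-435 -508 31 50.5",
  gripper=0.3,
)

```text
t: 2.2
tcp_pos: [0.4254, -0.0143, 0.205]
tool_rot: [0.613, 0.79, 0.0, 0.001]
force: [1.4, 1.2, -0.7]
finger_gap: 0.701
gripper_force: 0.0
```

>>> step_arm(
  targets="0 0 0 0;0 0 0 0;0 0 0 0;0 0 0 0",
)

```text
t: 2.6
tcp_pos: [0.4241, -0.0106, 0.2046]
tool_rot: [0.612, 0.791, -0.0, -0.0]
force: [-0.4, -0.2, 0.1]
finger_gap: 0.702
gripper_force: 0.0
```

Run:
```python
from h import *
np.set_printoptions(precision=4,suppress=True)
save('wrist','w1');s=manip.sense();print(s['t'],s['tcp_pos'],s['finger_gap'])
for q in('crank','knob_pin'):
    for r in manip.mark_of('wrist',q)[:3]: print(q,np.round(r['position'],1),round(r['p'],2),atz('wrist',r['position'],0 if q=='crank' else .068))
```

```text
2.65 [ 0.4242 -0.0105  0.2046] 0.7008410617457315
crank [254.6 225.2] 0.88 [ 0.4427 -0.0845  0.    ]
knob_pin [253.8 303. ] 0.69 [ 0.4559 -0.1377  0.068 ]
```

View pics/w1.png

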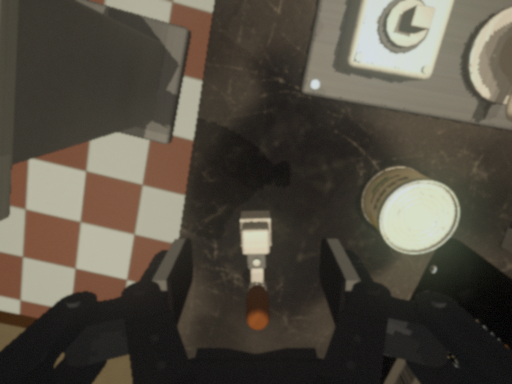

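The wrist view shows the crank well aligned with the tool: hub top at about (256,240), knob top at (258,320). The tin is at (415,215) and the shaft at (410,20). I go lower over the hub.

Run:
```python
from h import *
go([.443,-.083,.09],14.4)
a=cv2.imread('pics/w1.png')[200:340,200:310]
# hub contour
g=cv2.cvtColor(a,cv2.COLOR_BGR2GRAY)
for r in range(5,70,4): print(200+r,' '.join('%3d'%v for v in g[r,34:80:2]))
```

```text
shift [-74.6  -0.2 114.7] head 14.5 turn 0.1
205  35  36  36  40  41  42  41  40  41  39  41  42  39  41  41  41  42  43  44  39  37  39  34
209  38  43  44  42  40  44  45  45  44  45  47  46  47  47  48  49  48  48  47  44  41  39  38
213  42  42  44  57  76  78  80  80  81  81  81  80  81  81  82  79  81  77  57  46  48  41  44
217  42  46  44  72  89  90  93  94  96  97 100 102 104 100 106 110 111 111  86  53  50  47  46
221  47  45  62 162 182 173 166 166 149 148 170 163 147 151 151 155 161 190 156  66  55  55  50
225  48  50  54 110 110  82  81  82  84  81  84  86  84  83  86  86  88 139 141  63  55  55  53
229  48  48  52  93 111 125 132 134 137 140 142 140 146 147 146 145 147 144 144  66  56  56  55
233  44  47  52  94 168 208 213 212 213 214 214 214 214 214 214 214 209 180 139  65  51  53  52
237  47  47  49  82 168 206 213 213 213 213 212 212 212 213 212 212 206 182 140  67  51  50  48
241  47  47  52  79 160 203 209 209 209 209 209 209 209 209 209 209 205 180 143  71  49  51  51
245  50  53  55  94 163 202 209 209 209 209 210 210 210 210 210 210 207 182 139  72  50  48  48
249  56  56  51  55 133 190 203 204 205 205 204 204 204 204 204 204 201 173  86  50  48  47  48
253  50  48  47  48 102 165 179 176 181 181 181 180 178 177 177 173 162 115  57  49  48  47  48
257  46  46  46  46  47  47  64 109 121 119 116 111 114 118 119 104  62  50  49  48  49  49  46
261  47  48  49  45  48  49  62 104 118 142 197 210 201 151 119 106  64  48  48  48  45  48  46
265  49  46  47  44  47  48  56  93 117 124 157 178 164 125 118 106  67  48  48  47  47  45  46
269  52  48  49  50  47  46  42  58 116 177 191 191 193 194 170  84  45  45  44  45  48  45  47
```

Run:
```python
from h import *
for p in((243.5,231),(269.5,231),(256.3,242.5),(256.3,231),(256.3,254.5)): print(p,atz('wrist',p,.048).round(4))
k=atz('wrist',(258,320),.087);hb=atz('wrist',(256.3,242.5),.048);print(k,np.linalg.norm((k-hb)[:2]),np.degrees(np.arctan2(*(k-hb)[[1,0]])))
go([hb[0],hb[1],.09],14.4)
```

```text
(243.5, 231) [ 0.4287 -0.0734  0.048 ]
(269.5, 231) [ 0.4537 -0.067   0.048 ]
(256.3, 242.5) [ 0.4442 -0.0824  0.048 ]
(256.3, 231) [ 0.441  -0.0703  0.048 ]
(256.3, 254.5) [ 0.4475 -0.0954  0.048 ]
[ 0.4610065  -0.14145027  0.087     ] 0.061382044271886003 -74.09478688367724
shift [-74.3   1.1 114.7] head 14.5 turn 0.1
```

>>> step_arm(
  targets="-30 1 20 0;-60 1 50 0;-74 1 90 0;-74 1 120 0;-74 1 145 0;-74 1 160 0;-74 1 170 0;-74 1 177 0;-74 1 179 0;-74 1 179 0;-74 1 179 0",
  gripper=0.35,
)

```text
t: 3.85
tcp_pos: [0.4446, -0.0836, 0.0262]
tool_rot: [0.613, 0.79, 0.0, 0.001]
force: [0.5, 0.1, 1.0]
finger_gap: 0.65
gripper_force: 0.0
```

>>> step_arm(
  targets="0 0 0 0;0 0 0 0;0 0 0 0;0 0 0 0;0 0 0 0;0 0 0 0;0 0 0 0;0 0 0 0",
  gripper=1,
  squeeze=60,
)

```text
t: 4.65
tcp_pos: [0.4441, -0.0835, 0.0263]
tool_rot: [0.613, 0.79, 0.0, 0.0]
force: [-1.4, -0.1, 5.1]
finger_gap: 0.311
gripper_force: 58.9
```

>>> step_arm(
  targets="0 0 -10 0;0 0 -30 0;0 0 -60 0;0 0 -90 0;20 15 -115 2;50 37 -120 4;80 60 -120 6;110 82 -120 8;135 100 -120 9.5;146 108 -120 9.5;146 108 -120 9.5;146 108 -120 9.5",
)

```text
t: 5.85
tcp_pos: [0.5116, 0.0844, 0.1454]
tool_rot: [0.676, 0.737, -0.001, -0.0]
force: [0.2, 0.3, -2.2]
finger_gap: 0.311
gripper_force: 59.8
```

>>> step_arm(
  targets="0 0 0 0;0 0 0 0;0 0 0 0",
)

```text
t: 6.15
tcp_pos: [0.5124, 0.0839, 0.1456]
tool_rot: [0.677, 0.736, -0.0, -0.0]
force: [-0.4, -0.2, -3.2]
finger_gap: 0.308
gripper_force: 59.8
```

Run:
```python
from h import *
np.set_printoptions(precision=4,suppress=True)
a=save('wrist','w2');s=manip.sense();print(s['t'],s['tcp_pos'],s['finger_gap'],s['force'])
cv2.imwrite('pics/w2b.png',cv2.resize(a[0:300,110:410,::-1],(600,600),interpolation=cv2.INTER_CUBIC))
for r in manip.mark_of('wrist','shaft_top')[:3]: print(np.round(r['position'],1),round(r['p'],2),atz('wrist',r['position'],.09))
```

```text
6.2 [0.5124 0.084  0.1456] 0.3131984858521263 [-0.633   0.7729 -3.4111]
[253.7 122.7] 0.76 [0.5076 0.1379 0.09  ]
```

View pics/w2b.png

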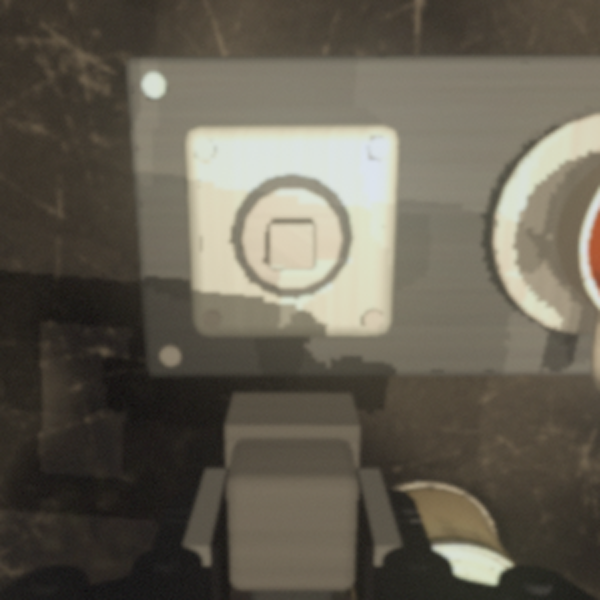

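Run:
```python
from h import *
s=manip.sense();R=Rot.from_quat(s['tool_rot']).as_matrix()
a=cv2.imread('pics/w2.png',0)
print('col256 rows',[(r,int(a[r,250:262].mean())) for r in range(190,300,2)])
print('row123',[(c,int(a[118:128,c].mean())) for c in range(236,276,1)])
print('shaft col',[(r,int(a[r,248:264].mean())) for r in range(100,142,1)])
T=lambda px,z: (R.T@(atz('wrist',px,z)-s['tcp_pos'])*1000).round(1)
print('shaft',T((256,122.3),.09))
for px,z,o in(((256.5,197),.1193,-16),((256.5,212.5),.1433,-16),((256.5,237.5),.1673,-14),((256.5,294),.1673,14)):
    print(px,T(px,z)+[o,0,0])
```

```text
col256 rows [(190, 46), (192, 45), (194, 47), (196, 65), (198, 80), (200, 81), (202, 80), (204, 80), (206, 80), (208, 80), (210, 79), (212, 90), (214, 102), (216, 103), (218, 96), (220, 81), (222, 78), (224, 79), (226, 80), (228, 80), (230, 81), (232, 81), (234, 81), (236, 82), (238, 92), (240, 100), (242, 105), (244, 108), (246, 108), (248, 107), (250, 106), (252, 106), (254, 106), (256, 106), (258, 106), (260, 106), (262, 106), (264, 105), (266, 103), (268, 103), (270, 103), (272, 104), (274, 106), (276, 106), (278, 105), (280, 104), (282, 103), (284, 101), (286, 101), (288, 103), (290, 104), (292, 101), (294, 87), (296, 67), (298, 64)]
row123 [(236, 204), (237, 204), (238, 204), (239, 204), (240, 203), (241, 194), (242, 168), (243, 142), (244, 153), (245, 184), (246, 201), (247, 206), (248, 207), (249, 208), (250, 208), (251, 208), (252, 209), (253, 209), (254, 209), (255, 209), (256, 209), (257, 209), (258, 209), (259, 209), (260, 209), (261, 210), (262, 210), (263, 210), (264, 210), (265, 207), (266, 196), (267, 188), (268, 197), (269, 206), (270, 209), (271, 210), (272, 210), (273, 210), (274, 210), (275, 210)]
shaft col [(100, 217), (101, 216), (102, 215), (103, 214), (104, 214), (105, 214), (106, 212), (107, 207), (108, 193), (109, 160), (110, 136), (111, 156), (112, 189), (113, 207), (114, 212), (115, 212), (116, 211), (117, 211), (118, 211), (119, 210), (120, 210), (121, 210), (122, 209), (123, 209), (124, 209), (125, 208), (126, 207), (127, 207), (128, 206), (129, 206), (130, 205), (131, 205), (132, 204), (133, 203), (134, 203), (135, 212), (136, 218), (137, 219), (138, 217), (139, 216), (140, 216), (141, 215)]
shaft [54.2  1.1 55.6]
(256.5, 197) [ 1.2  1.3 26.3]
(256.5, 212.5) [1.5 1.2 2.3]
(256.5, 237.5) [  2.    1.1 -21.7]
(256.5, 294) [  3.6   1.1 -21.7]
```

>>> step_arm(
  targets="20 0 0 0;40 0 5 0;52.5 0 15 0;52.5 0 22 0;52.5 0 26 0;52.5 0 28 0;52.5 0 29 0;52.5 0 30 0;52.5 0 31 0;52.5 0 32 0;52.5 0 32 0",
)

```text
t: 7.35
tcp_pos: [0.5084, 0.1367, 0.1136]
tool_rot: [0.676, 0.736, 0.0, 0.0]
force: [0.0, -1.5, -4.7]
finger_gap: 0.314
gripper_force: 59.8
```

>>> step_arm(
  targets="0 0 1 0;0 0 2 0;0 0 3 0;0 0 4 0;0 0 5 0;0 0 5 0",
)

```text
t: 7.95
tcp_pos: [0.5082, 0.1368, 0.1084]
tool_rot: [0.676, 0.737, -0.0, 0.0]
force: [1.5, -3.2, -2.9]
finger_gap: 0.313
gripper_force: 59.9
```

>>> step_arm(
  targets="-0.7 0 1 0;-0.7 0 3 0;-0.7 0 5 0;-0.7 0 7 0;-0.7 0 9 0;-0.7 0 11 0;-0.7 0 12 0;-0.7 0 12 0",
)

```text
t: 8.75
tcp_pos: [0.5079, 0.1365, 0.0963]
tool_rot: [0.677, 0.736, -0.0, -0.0]
force: [-0.8, -0.3, -2.2]
finger_gap: 0.318
gripper_force: 60.0
```

>>> step_arm(
  targets="0 0 1 0;0 0 2 0;0 0 3 0;0 0 3.4 0;0 0 3.8 0;0 0 3.8 0",
)

```text
t: 9.35
tcp_pos: [0.5081, 0.1364, 0.0927]
tool_rot: [0.677, 0.736, -0.0, -0.0]
force: [-0.6, -0.5, -3.5]
finger_gap: 0.316
gripper_force: 60.0
```

>>> step_arm(
  targets="0 0 0.4 0;0 0 0.8 0;0 0 0.8 0",
)

```text
t: 9.65
tcp_pos: [0.5082, 0.1364, 0.0923]
tool_rot: [0.676, 0.736, 0.0, 0.0]
force: [-0.5, -0.5, 0.8]
finger_gap: 0.318
gripper_force: 60.4
```

Force z went from −3.5 to about +1, so the crank rests on the shoulder. I'll release, rise and look.

>>> step_arm(
  targets="0 0 0 0;0 0 0 0;0 0 0 0;0 0 0 0;0 0 -15 0;0 0 -40 0;15 0 -75 0;30 0 -100 0;30 0 -110 0;30 0 -110 0;30 0 -110 0;30 0 -110 0",
  gripper=0.35,
  squeeze=20,
)

```text
t: 10.85
tcp_pos: [0.5046, 0.1655, 0.2004]
tool_rot: [0.677, 0.736, -0.001, -0.001]
force: [1.0, -0.6, -0.3]
finger_gap: 0.651
gripper_force: 0.0
```

Run:
```python
from h import *
np.set_printoptions(precision=4,suppress=True)
a=save('wrist','w3');s=manip.sense();print(s['t'],s['tcp_pos'],s['finger_gap'],s['force'])
cv2.imwrite('pics/w3b.png',cv2.resize(a[100:384,130:430,::-1],(600,568),interpolation=cv2.INTER_CUBIC))
for q,z in(('knob_pin',.134),('crank',.066)):
  for r in manip.mark_of('wrist',q)[:2]: print(q,np.round(r['position'],1),round(r['p'],2),atz('wrist',r['position'],z))
for q in('cup_rim','spout_tip'):
    print(q,*[[np.round(r['position'],1) for r in manip.mark_of(n,q)[:1]] for n in('side','top')])
```

```text
10.9 [0.5047 0.1656 0.2004] 0.6494497303852386 [ 0.02    0.073  -0.1188]
knob_pin [254.7 309.7] 0.81 [0.5119 0.0806 0.134 ]
crank [259.1 208.9] 0.77 [0.5111 0.1361 0.066 ]
cup_rim [array([238.7, 168.3])] [array([214.1, 166.1])]
spout_tip [array([240.7, 154.3])] [array([212.9, 160.5])]
```

View pics/w3b.png

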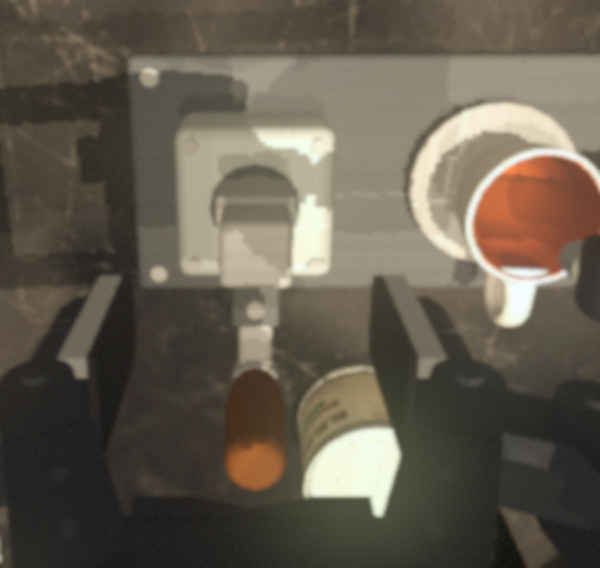

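Hub top is at about crop (256,254), seated on the shaft. The knob's top is at crop (255,465), which is full-picture (257.5,332.5).

Run:
```python
from h import *
k=atz('wrist',(257.5,332.5),.153);hf=atz('wrist',(258,211),.114);hb=atz('wrist',(258,243.5),.114)
print(k,hf,hb,(hf+hb)/2)
for p in ([k[0],k[1],.118],): go(p,95.2);go(p,5.2)
```

```text
[0.51515524 0.07608866 0.153     ] [0.50920868 0.15218172 0.114     ] [0.51150446 0.1254865  0.114     ] [0.51035657 0.13883411 0.114     ]
shift [-90.5   2.   83.5] head 4.8 turn 89.6
shift [-90.5   2.   83.5] head 4.8 turn -0.4
```

>>> step_arm(
  targets="-40 0.5 0 0;-80 1 0 0;-90 1 20 0;-90 1 45 0;-90 1 65 0;-90 1 77 0;-90 1 82 0;-90 1 82 0;-90 1 82 0",
)

```text
t: 12.1
tcp_pos: [0.5149, 0.0768, 0.1206]
tool_rot: [0.676, 0.737, 0.0, 0.001]
force: [-0.1, -0.6, 0.7]
finger_gap: 0.655
gripper_force: 0.0
```

>>> step_arm(
  targets="0 0 0 0;0 0 0 0;0 0 0 0;0 0 0 0;0 0 0 0;0 0 0 0;0 0 0 0;0 0 0 0",
  gripper=1,
  squeeze=20,
)

```text
t: 12.9
tcp_pos: [0.5147, 0.0764, 0.1203]
tool_rot: [0.676, 0.737, 0.0, 0.001]
force: [0.1, -2.5, 3.9]
finger_gap: 0.265
gripper_force: 21.9
```

```bash
cat >> h.py <<'E'
def arc(C,R,step,n,hold=1,turn=0,last=None):
    """rows for knob circle, clockwise; start at present angle; relative to circle point nearest the present TCP"""
    s=manip.sense();M=Rot.from_quat(s['tool_rot']).as_matrix();p=s['tcp_pos'][:2];v=p-C
    a0=np.arctan2(v[1],v[0]);u=v/np.linalg.norm(v);t=np.array([u[1],-u[0]])
    print('t',s['t'],'tcp',s['tcp_pos'].round(4),'ang',np.degrees(a0).round(1),'r',(np.linalg.norm(v)*1000).round(2),'Frad',(s['force'][:2]@u).round(1),'Ftan',(s['force'][:2]@t).round(1),'Fz',s['force'][2].round(1))
    out=[]
    for i in range(1,n+hold+1):
        j=min(i,n);a=a0-np.radians(step*j);q=C+R*np.array([np.cos(a),np.sin(a)])-p
        d=M.T@np.r_[q,0]*1000; out.append('%.1f %.1f 0 %g'%(d[0],d[1],turn*j))
    print(';'.join(out))
E
python3 -c "
from h import *
arc(np.array([.508,.138]),.062,4,6,2,-4)"
```

```text
t 12.9 tcp [0.5147 0.0764 0.1203] ang -83.8 r 61.99 Frad 2.5 Ftan 0.2 Fz 3.9
0.0 -4.3 0 -4;0.4 -8.6 0 -8;1.0 -12.9 0 -12;2.0 -17.1 0 -16;3.2 -21.3 0 -20;4.7 -25.3 0 -24;4.7 -25.3 0 -24;4.7 -25.3 0 -24
```

>>> step_arm(
  targets="0 -4.3 0 -4;0.4 -8.6 0 -8;1 -12.9 0 -12;2 -17.1 0 -16;3.2 -21.3 0 -20;4.7 -25.3 0 -24;4.7 -25.3 0 -24;4.7 -25.3 0 -24",
)

```text
t: 13.7
tcp_pos: [0.4897, 0.0783, 0.1206]
tool_rot: [0.508, 0.861, -0.0, 0.002]
force: [-0.7, -5.4, 6.1]
finger_gap: 0.265
gripper_force: 22.1
```

```bash
python3 -c "
from h import *
arc(np.array([.508,.138]),.062,5.5,12,0,-5.5)"
```

```text
t 13.7 tcp [0.4897 0.0783 0.1206] ang -107.0 r 62.39 Frad 5.4 Ftan -0.9 Fz 6.1
4.7 -3.7 0 -5.5;9.6 -7.1 0 -11;14.7 -10.1 0 -16.5;20.1 -12.6 0 -22;25.7 -14.6 0 -27.5;31.5 -16.0 0 -33;37.4 -16.9 0 -38.5;43.3 -17.2 0 -44;49.3 -16.9 0 -49.5;55.1 -16.1 0 -55;60.9 -14.7 0 -60.5;66.5 -12.7 0 -66
```

>>> step_arm(
  targets="-0.5 -0.5 -0.5 0;-1 -1.1 -1 0;-1 -1.1 -1 0;-1 -1.1 -1 0",
)

```text
t: 14.1
tcp_pos: [0.4889, 0.0783, 0.1208]
tool_rot: [0.509, 0.861, 0.001, 0.0]
force: [3.9, 3.5, -1.2]
finger_gap: 0.268
gripper_force: 21.4
```

```bash
python3 -c "
from h import *
arc(np.array([.508,.138]),.0635,5.5,6,2,-5.5)"
```

```text
t 14.1 tcp [0.4889 0.0783 0.1208] ang -107.8 r 62.68 Frad -4.5 Ftan -2.7 Fz -1.2
4.1 -4.6 0 -5.5;9.0 -8.1 0 -11;14.3 -11.1 0 -16.5;19.9 -13.6 0 -22;25.7 -15.5 0 -27.5;31.6 -16.9 0 -33;31.6 -16.9 0 -33;31.6 -16.9 0 -33
```

```bash
sed -i "s|p=s\['tcp_pos'\]\[:2\];v=p-C|p=s['tcp_pos'][:2]-s['force'][:2]/8000;v=s['tcp_pos'][:2]-C|" h.py; python3 -c "
from h import *
arc(np.array([.508,.138]),.06255,5.5,6,2,-5.5)"
```

```text
t 14.1 tcp [0.4889 0.0783 0.1208] ang -107.8 r 62.68 Frad -4.5 Ftan -2.7 Fz -1.2
4.8 -3.2 0 -5.5;9.7 -6.6 0 -11;14.9 -9.6 0 -16.5;20.4 -12.1 0 -22;26.1 -14.0 0 -27.5;31.9 -15.3 0 -33;31.9 -15.3 0 -33;31.9 -15.3 0 -33
```

>>> step_arm(
  targets="4.8 -3.2 0 -5.5;9.7 -6.6 0 -11;14.9 -9.6 0 -16.5;20.4 -12.1 0 -22;26.1 -14 0 -27.5;31.9 -15.3 0 -33;31.9 -15.3 0 -33",
)

```text
t: 14.8
tcp_pos: [0.4576, 0.0982, 0.1209]
tool_rot: [0.242, 0.97, -0.001, -0.001]
force: [-1.8, -3.0, 4.2]
finger_gap: 0.264
gripper_force: 21.9
```

```bash
python3 -c "
from h import *
arc(np.array([.508,.138]),.06255,5.5,6,1,-5.5)"
```

```text
t 14.8 tcp [0.4576 0.0982 0.1209] ang -141.7 r 64.25 Frad 3.3 Ftan -1.3 Fz 4.2
4.7 3.8 0 -5.5;9.8 7.0 0 -11;14.6 10.6 0 -16.5;19.0 14.7 0 -22;23.0 19.2 0 -27.5;26.5 24.0 0 -33;26.5 24.0 0 -33
```

```bash
cat >> h.py <<'E'
def arc(C,R,step,n,hold=1,turn=0,eps=.002,k=8000.,a0=None,z=0):
    s=manip.sense();M=Rot.from_quat(s['tool_rot']).as_matrix();m=s['tcp_pos'][:2];F=s['force'][:2]
    tx=M[:2,0];v=m-eps*tx-C;p=m-F/k
    a0=np.arctan2(v[1],v[0]) if a0 is None else np.radians(a0)
    u=v/np.linalg.norm(v);t=np.array([u[1],-u[0]])
    print('t',s['t'],'tcp',s['tcp_pos'].round(4),'ang',np.degrees(a0).round(1),'r',(np.linalg.norm(v)*1000).round(2),'Frad',(F@u).round(1),'Ftan',(F@t).round(1),'Fz',s['force'][2].round(1))
    out=[];h0=np.arctan2(tx[1],tx[0])
    for i in range(1,n+hold+1):
        j=min(i,n);a=a0-np.radians(step*j);h=h0-np.radians(turn*j)
        q=C+R*np.array([np.cos(a),np.sin(a)])+eps*np.array([np.cos(h),np.sin(h)])-p
        d=M.T@np.r_[q,0]*1000; out.append('%.1f %.1f %g %g'%(d[0],d[1],z,turn*j))
    print(';'.join(out))
E
python3 -c "
from h import *
arc(np.array([.508,.138]),.0639,5.5,6,1,-5.5)"
```

```text
t 14.8 tcp [0.4576 0.0982 0.1209] ang -140.0 r 63.47 Frad 3.3 Ftan -1.2 Fz 4.2
5.7 1.5 0 -5.5;11.0 4.4 0 -11;15.9 7.8 0 -16.5;20.5 11.7 0 -22;24.6 16.0 0 -27.5;28.3 20.7 0 -33;28.3 20.7 0 -33
```

>>> step_arm(
  targets="5.6 1.5 0 -5.5;11 4.4 0 -11;15.9 7.8 0 -16.5;20.5 11.7 0 -22;24.6 16 0 -27.5;28.3 20.7 0 -33;28.3 20.7 0 -33",
)

```text
t: 15.5
tcp_pos: [0.4425, 0.13, 0.1208]
tool_rot: [-0.042, 0.999, -0.0, -0.002]
force: [-1.7, -1.7, 5.1]
finger_gap: 0.263
gripper_force: 21.9
```

```bash
python3 -c "
from h import *
arc(np.array([.508,.138]),.0639,7,7,1,0)"
```

```text
t 15.5 tcp [0.4425 0.13   0.1208] ang -173.0 r 64.02 Frad 1.9 Ftan -1.5 Fz 5.1
-0.1 7.6 0 0;-1.2 15.3 0 0;-3.2 22.9 0 0;-6.2 30.1 0 0;-10.0 36.9 0 0;-14.6 43.2 0 0;-20.0 48.8 0 0;-20.0 48.8 0 0
```

>>> step_arm(
  targets="-0.1 7.6 -0.3 0;-1.3 15.3 -0.3 0;-3.3 22.9 -0.3 0;-6.3 30.1 -0.3 0;-10 36.9 -0.3 0;-14.6 43.2 -0.3 0;-20 48.8 -0.3 0;-20 48.8 -0.3 0",
)

```text
t: 16.3
tcp_pos: [0.4591, 0.1824, 0.121]
tool_rot: [-0.042, 0.999, 0.001, -0.001]
force: [-5.1, 3.6, 4.6]
finger_gap: 0.265
gripper_force: 22.0
```

```bash
python3 -c "
from h import *
arc(np.array([.508,.138]),.0639,7,8,1,0)"
```

```text
t 16.3 tcp [0.4591 0.1824 0.121 ] ang 136.4 r 64.69 Frad 6.2 Ftan -0.9 Fz 4.6
-6.1 4.7 0 0;-12.7 8.8 0 0;-19.9 11.9 0 0;-27.3 14.2 0 0;-35.0 15.6 0 0;-42.8 16.0 0 0;-50.6 15.5 0 0;-58.2 14.0 0 0;-58.2 14.0 0 0
```

```bash
python3 -c "
from h import *
arc(np.array([.5073,.1392]),.0640,7,6,1,0)"
```

```text
t 16.3 tcp [0.4591 0.1824 0.121 ] ang 136.8 r 63.36 Frad 6.2 Ftan -0.9 Fz 4.6
-5.1 5.8 0 0;-11.8 9.9 0 0;-18.9 13.2 0 0;-26.3 15.5 0 0;-34.0 16.9 0 0;-41.8 17.4 0 0;-41.8 17.4 0 0
```

>>> step_arm(
  targets="-5.1 5.8 -0.2 0;-11.8 9.9 -0.2 0;-18.9 13.2 -0.2 0;-26.3 15.5 -0.2 0;-34 16.9 -0.2 0;-41.8 17.4 -0.2 0;-41.8 17.4 -0.2 0",
)

```text
t: 17.0
tcp_pos: [0.5026, 0.2028, 0.1215]
tool_rot: [-0.042, 0.999, 0.001, 0.002]
force: [-1.5, 5.8, 1.1]
finger_gap: 0.269
gripper_force: 21.6
```

```bash
python3 -c "
from h import *
arc(np.array([.5073,.1392]),.0640,7,6,1,0)"
```

```text
t 17.0 tcp [0.5026 0.2028 0.1215] ang 92.4 r 63.79 Frad 5.9 Ftan -1.2 Fz 1.1
-7.7 0.2 0 0;-15.3 -1.6 0 0;-22.6 -4.2 0 0;-29.6 -7.8 0 0;-36.1 -12.1 0 0;-42.0 -17.2 0 0;-42.0 -17.2 0 0
```

```bash
python3 -c "
from h import *
arc(np.array([.5073,.1392]),.0643,7,6,2,0,k=5000.)"
```

```text
t 17.0 tcp [0.5026 0.2028 0.1215] ang 92.4 r 63.79 Frad 5.9 Ftan -1.2 Fz 1.1
-7.6 0.9 0 0;-15.3 -0.9 0 0;-22.7 -3.5 0 0;-29.7 -7.1 0 0;-36.2 -11.4 0 0;-42.1 -16.6 0 0;-42.1 -16.6 0 0;-42.1 -16.6 0 0
```

>>> step_arm(
  targets="-7.6 1 0 0;-15.3 -0.8 0 0;-22.7 -3.5 0 0;-29.7 -7.1 0 0;-36.2 -11.4 0 0;-42.1 -16.6 0 0;-42.1 -16.6 0 0;-42.1 -16.6 0 0",
)

```text
t: 17.8
tcp_pos: [0.5464, 0.1883, 0.1219]
tool_rot: [-0.042, 0.999, 0.0, 0.003]
force: [3.6, 4.2, -1.9]
finger_gap: 0.263
gripper_force: 21.4
```

```bash
python3 -c "
from h import *
arc(np.array([.5073,.1392]),.0643,7,6,2,0,k=5000.)"
```

```text
t 17.8 tcp [0.5464 0.1883 0.1219] ang 50.2 r 64.17 Frad 5.6 Ftan 0.0 Fz -1.9
-6.1 -5.0 0 0;-10.6 -11.4 0 0;-14.3 -18.3 0 0;-17.1 -25.7 0 0;-19.0 -33.3 0 0;-19.9 -41.1 0 0;-19.9 -41.1 0 0;-19.9 -41.1 0 0
```

```bash
python3 -c "
from h import *
arc(np.array([.5073,.1392]),.0652,7,6,2,0,k=5000.)"
```

```text
t 17.8 tcp [0.5464 0.1883 0.1219] ang 50.2 r 64.17 Frad 5.6 Ftan 0.0 Fz -1.9
-6.8 -4.4 0 0;-11.4 -10.9 0 0;-15.1 -18.0 0 0;-17.9 -25.4 0 0;-19.9 -33.1 0 0;-20.8 -41.0 0 0;-20.8 -41.0 0 0;-20.8 -41.0 0 0
```

>>> step_arm(
  targets="-6.8 -4.4 0.3 0;-11.4 -10.9 0.5 0;-15.1 -18 0.7 0;-17.9 -25.4 0.7 0;-19.9 -33.1 0.7 0;-20.8 -41 0.7 0;-20.8 -41 0.7 0;-20.8 -41 0.7 0",
)

```text
t: 18.6
tcp_pos: [0.5695, 0.1479, 0.1214]
tool_rot: [-0.042, 0.999, -0.001, 0.002]
force: [4.6, 0.2, 2.5]
finger_gap: 0.262
gripper_force: 21.7
```

```bash
python3 -c "
from h import *
arc(np.array([.5073,.1392]),.0652,7,6,2,0,k=5000.)"
```

```text
t 18.6 tcp [0.5695 0.1479 0.1214] ang 7.9 r 64.79 Frad 4.6 Ftan 0.4 Fz 2.5
-1.3 -8.0 0 0;-0.2 -15.9 0 0;1.7 -23.6 0 0;4.7 -31.0 0 0;8.4 -38.0 0 0;13.1 -44.5 0 0;13.1 -44.5 0 0;13.1 -44.5 0 0
```

```bash
cat > fit.py <<'E'
from h import *
P=np.array([[.4425,.1300,-1.7,-1.7],[.4591,.1824,-5.1,3.6],[.5026,.2028,-1.5,5.8],[.5464,.1883,3.6,4.2],[.5695,.1479,4.6,.2]])
from scipy.optimize import least_squares
X=P[:,:2]*1000
for kk in(30,1e9):
    c=X.mean(0)
    def f(p):
        v=X-p[:2];r=np.linalg.norm(v,axis=1);u=v/r[:,None];return r+(P[:,2:]*u).sum(1)/kk-p[2]
    s=least_squares(f,[507,139,64]);print(kk,s.x.round(2),s.fun.round(2))
E
python3 fit.py
```

```text
30 [506.01 138.8   64.22] [-0.04  0.03  0.07 -0.14  0.08]
1000000000.0 [505.99 138.69  64.11] [-0.02 -0.    0.09 -0.13  0.06]
```

```bash
python3 -c "
from h import *
C=np.array([.5060,.1388])
for k in(8000.,5000.): arc(C,.0643,7.5,9,1,0,eps=0,k=k)"
```

```text
t 18.6 tcp [0.5695 0.1479 0.1214] ang 8.2 r 64.14 Frad 4.6 Ftan 0.4 Fz 2.5
-0.7 -8.4 0 0;0.5 -16.8 0 0;2.7 -24.9 0 0;6.0 -32.6 0 0;10.2 -39.9 0 0;15.4 -46.5 0 0;21.4 -52.4 0 0;28.1 -57.5 0 0;35.4 -61.6 0 0;35.4 -61.6 0 0
t 18.6 tcp [0.5695 0.1479 0.1214] ang 8.2 r 64.14 Frad 4.6 Ftan 0.4 Fz 2.5
-1.0 -8.4 0 0;0.1 -16.8 0 0;2.4 -24.9 0 0;5.6 -32.6 0 0;9.9 -39.9 0 0;15.1 -46.5 0 0;21.0 -52.4 0 0;27.7 -57.5 0 0;35.1 -61.6 0 0;35.1 -61.6 0 0
```

>>> step_arm(
  targets="-1 -8.4 0 0;0.1 -16.8 0 0;2.4 -24.9 0 0;5.6 -32.6 0 0;9.9 -39.9 0 0;15.1 -46.5 0 0;21 -52.4 0 0;27.7 -57.5 0 0;35.1 -61.6 0 0;35.1 -61.6 0 0",
)

```text
t: 19.6
tcp_pos: [0.537, 0.083, 0.1212]
tool_rot: [-0.043, 0.999, -0.001, -0.0]
force: [3.8, -4.2, 3.9]
finger_gap: 0.267
gripper_force: 21.9
```

```bash
python3 -c "
from h import *
C=np.array([.5060,.1388])
for k in(8000.,5000.): arc(C,.0643,7.5,11,1,0,eps=0,k=k)"
```

```text
t 19.6 tcp [0.537  0.083  0.1212] ang -60.9 r 63.87 Frad 5.5 Ftan -1.3 Fz 3.9
7.3 -3.9 0 0;15.5 -5.8 0 0;23.9 -6.6 0 0;32.3 -6.2 0 0;40.6 -4.8 0 0;48.6 -2.4 0 0;56.2 1.1 0 0;63.4 5.6 0 0;69.9 10.9 0 0;75.6 17.1 0 0;80.5 24.0 0 0;80.5 24.0 0 0
t 19.6 tcp [0.537  0.083  0.1212] ang -60.9 r 63.87 Frad 5.5 Ftan -1.3 Fz 3.9
7.0 -4.2 0 0;15.2 -6.1 0 0;23.6 -6.9 0 0;32.0 -6.6 0 0;40.3 -5.2 0 0;48.3 -2.7 0 0;56.0 0.8 0 0;63.1 5.3 0 0;69.6 10.6 0 0;75.3 16.8 0 0;80.2 23.6 0 0;80.2 23.6 0 0
```

>>> step_arm(
  targets="-0.3 -0.6 -0.2 0;-0.3 -0.6 -0.2 0;-0.3 -0.6 -0.2 0;-0.3 -0.6 -0.2 0",
)

```text
t: 20.0
tcp_pos: [0.5377, 0.0832, 0.121]
tool_rot: [-0.043, 0.999, -0.001, -0.001]
force: [2.4, -4.5, 4.9]
finger_gap: 0.261
gripper_force: 22.0
```

```bash
python3 -c "
from h import *
C=np.array([.5060,.1388])
for k in(8000.,5000.): arc(C,.0645,7.5,6,0,0,eps=0,k=k)"
```

```text
t 20.0 tcp [0.5377 0.0832 0.121 ] ang -60.3 r 63.96 Frad 5.1 Ftan 0.1 Fz 4.9
7.4 -4.1 0 0;15.6 -6.1 0 0;24.0 -7.0 0 0;32.4 -6.8 0 0;40.8 -5.4 0 0;48.8 -3.1 0 0
t 20.0 tcp [0.5377 0.0832 0.121 ] ang -60.3 r 63.96 Frad 5.1 Ftan 0.1 Fz 4.9
7.2 -4.5 0 0;15.4 -6.4 0 0;23.8 -7.3 0 0;32.3 -7.1 0 0;40.6 -5.8 0 0;48.7 -3.4 0 0
```

>>> step_arm(
  targets="-0.5 -1.1 0 0;-0.5 -1.1 0 0;-0.5 -1.1 0 0;-0.5 -1.1 0 0",
)

```text
t: 20.4
tcp_pos: [0.5379, 0.0831, 0.1208]
tool_rot: [-0.043, 0.999, -0.0, -0.001]
force: [2.1, -2.9, 5.6]
finger_gap: 0.262
gripper_force: 22.0
```

```bash
python3 -c "
from h import *
C=np.array([.5060,.1388])
arc(C,.0645,7.5,6,0,0,eps=0,k=8000)
for i in range(6):
    manip.snapshot('top');s=manip.sense();print(s['tcp_pos'].round(4),s['force'].round(1))
"
```

```text
t 20.4 tcp [0.5379 0.0831 0.1208] ang -60.2 r 64.21 Frad 3.5 Ftan -0.4 Fz 5.6
7.5 -3.7 0 0;15.7 -5.7 0 0;24.1 -6.6 0 0;32.5 -6.4 0 0;40.9 -5.1 0 0;49.0 -2.7 0 0
[0.5379 0.083  0.1208] [ 1.4 -2.8  6. ]
[0.5379 0.083  0.1208] [ 1.4 -2.9  6.2]
[0.5378 0.0831 0.1208] [ 0.7 -2.7  5.8]
[0.5379 0.083  0.1208] [ 1.  -3.5  5.1]
[0.5379 0.083  0.1208] [ 1.1 -3.8  4.8]
[0.5379 0.083  0.1208] [ 1.5 -3.4  5.5]
```

```bash
python3 -c "
from h import *
C=np.array([.5060,.1388])
arc(C,.0645,7.5,12,0,0,eps=0,k=1500)
"
```

```text
t 20.7 tcp [0.5379 0.083  0.1208] ang -60.3 r 64.23 Frad 3.6 Ftan 0.4 Fz 5.5
7.0 -5.6 0 0;15.2 -7.6 0 0;23.5 -8.5 0 0;32.0 -8.3 0 0;40.3 -7.0 0 0;48.4 -4.6 0 0;56.1 -1.2 0 0;63.3 3.2 0 0;69.9 8.5 0 0;75.7 14.6 0 0;80.7 21.5 0 0;84.7 28.9 0 0
```

>>> step_arm(
  targets="7 -5.6 0 0;15.2 -7.6 0 0;23.5 -8.5 0 0;32 -8.3 0 0;40.3 -7 0 0;48.4 -4.6 0 0;56.1 -1.2 0 0;63.3 3.2 0 0;69.9 8.5 0 0;75.7 14.6 0 0;80.7 21.5 0 0;84.7 28.9 0 0",
)

```text
t: 21.9
tcp_pos: [0.4512, 0.1049, 0.1208]
tool_rot: [-0.043, 0.999, -0.0, -0.0]
force: [4.2, -1.5, 0.4]
finger_gap: 0.262
gripper_force: 21.5
```

```bash
python3 -c "
from h import *
C=np.array([.5060,.1388])
arc(C,.0645,7.5,12,0,0,eps=0,k=1500)
"
```

```text
t 21.9 tcp [0.4512 0.1049 0.1208] ang -148.2 r 64.41 Frad -2.7 Ftan -3.5 Fz 0.4
0.7 6.5 0 0;3.0 14.6 0 0;4.2 22.9 0 0;4.3 31.4 0 0;3.3 39.8 0 0;1.2 47.9 0 0;-2.0 55.8 0 0;-6.1 63.1 0 0;-11.2 69.9 0 0;-17.1 75.9 0 0;-23.7 81.1 0 0;-30.9 85.4 0 0
```

>>> step_arm(
  targets="0.7 6.5 0.5 0;3 14.6 0.8 0;4.2 22.9 0.8 0;4.3 31.4 0.8 0;3.3 39.8 0.8 0;1.2 47.9 0.8 0;-2 55.8 0.8 0;-6.1 63.1 0.8 0;-11.2 69.9 0.8 0;-17.1 75.9 0.8 0;-23.7 81.1 0.8 0;-30.9 85.4 0.8 0",
)

```text
t: 23.1
tcp_pos: [0.4705, 0.1931, 0.1202]
tool_rot: [-0.043, 0.999, -0.0, -0.005]
force: [-4.3, 1.1, 11.0]
finger_gap: 0.268
gripper_force: 23.1
```

```bash
python3 -c "
from h import *
C=np.array([.5060,.1388])
arc(C,.0645,7.5,12,0,0,eps=0,k=1500)
"
```

```text
t 23.1 tcp [0.4705 0.1931 0.1202] ang 123.2 r 64.88 Frad 3.3 Ftan -3.0 Fz 11.0
-5.1 4.1 0 0;-13.1 6.6 0 0;-21.5 8.0 0 0;-29.9 8.3 0 0;-38.3 7.5 0 0;-46.5 5.6 0 0;-54.4 2.7 0 0;-61.9 -1.3 0 0;-68.8 -6.1 0 0;-74.9 -11.9 0 0;-80.3 -18.4 0 0;-84.8 -25.5 0 0
```

>>> step_arm(
  targets="-5.1 4.1 -0.4 0;-13.1 6.6 -0.4 0;-21.5 8 -0.4 0;-29.9 8.3 -0.4 0;-38.3 7.5 -0.4 0;-46.5 5.6 -0.3 0;-54.4 2.7 -0.2 0;-61.9 -1.3 0 0;-68.8 -6.1 0 0;-74.9 -11.9 0 0;-80.3 -18.4 0 0;-84.8 -25.5 0 0",
)

```text
t: 24.3
tcp_pos: [0.5601, 0.1755, 0.1203]
tool_rot: [-0.042, 0.999, 0.001, -0.002]
force: [0.2, 2.4, 6.1]
finger_gap: 0.27
gripper_force: 22.1
```

```bash
python3 -c "
from h import *
C=np.array([.5060,.1388])
arc(C,.0645,7.5,12,0,0,eps=0,k=1500)
"
```

```text
t 24.3 tcp [0.5601 0.1755 0.1203] ang 34.1 r 65.34 Frad 1.6 Ftan -1.9 Fz 6.1
-3.2 -6.4 0 0;-5.8 -14.5 0 0;-7.3 -22.8 0 0;-7.8 -31.2 0 0;-7.1 -39.6 0 0;-5.4 -47.8 0 0;-2.6 -55.8 0 0;1.3 -63.3 0 0;6.1 -70.3 0 0;11.7 -76.5 0 0;18.1 -82.0 0 0;25.2 -86.6 0 0
```

>>> step_arm(
  targets="-3.2 -6.4 0 0;-5.8 -14.5 0 0;-7.3 -22.8 0 0;-7.8 -31.2 0 0;-7.1 -39.6 0 0;-5.4 -47.8 0 0;-2.6 -55.8 0 0;1.3 -63.3 0 0;6.1 -70.3 0 0;11.7 -76.5 0 0;18.1 -82 0 0;25.2 -86.6 0 0",
)

```text
t: 25.5
tcp_pos: [0.544, 0.0865, 0.1206]
tool_rot: [-0.042, 0.999, 0.001, -0.0]
force: [2.1, 1.5, 4.9]
finger_gap: 0.266
gripper_force: 22.0
```

```bash
python3 -c "
from h import *
C=np.array([.5060,.1388])
arc(C,.0645,7.5,12,0,0,eps=0,k=1500)
np.set_printoptions(precision=4,suppress=True)
a=save('side','s2');save('top','t2')
cv2.imwrite('pics/s2b.png',cv2.resize(np.hstack([cv2.imread('pics/side.png')[110:240,190:290],a[110:240,190:290,::-1]]),(800,520),interpolation=cv2.INTER_CUBIC))
R={}
for n in('side','top'):
  for q in('cup_rim','spout_tip'):
    for r in manip.mark_of(n,q)[:1]: R[n,q]=r['position'];print(n,q,np.round(r['position'],1),round(r['p'],2))
for q in('cup_rim','spout_tip'):
  print(q,*tri('top',R['top',q],'side',R['side',q])) if ('top',q) in R and ('side',q) in R else 0
"
```

```text
t 25.5 tcp [0.544  0.0865 0.1206] ang -54.0 r 64.66 Frad 0.0 Ftan -2.6 Fz 4.9
6.1 -2.9 0 0;14.0 -5.8 0 0;22.2 -7.6 0 0;30.6 -8.3 0 0;39.1 -7.9 0 0;47.4 -6.5 0 0;55.4 -3.9 0 0;63.1 -0.4 0 0;70.2 4.2 0 0;76.6 9.6 0 0;82.3 15.8 0 0;87.2 22.7 0 0
side cup_rim [131.5 199.5] 0.75
top cup_rim [212.3 163.4] 0.66
top spout_tip [214.  163.2] 0.82
cup_rim [0.4913 0.2088 0.114 ] 0.29615949051246165
```

View pics/s2b.png

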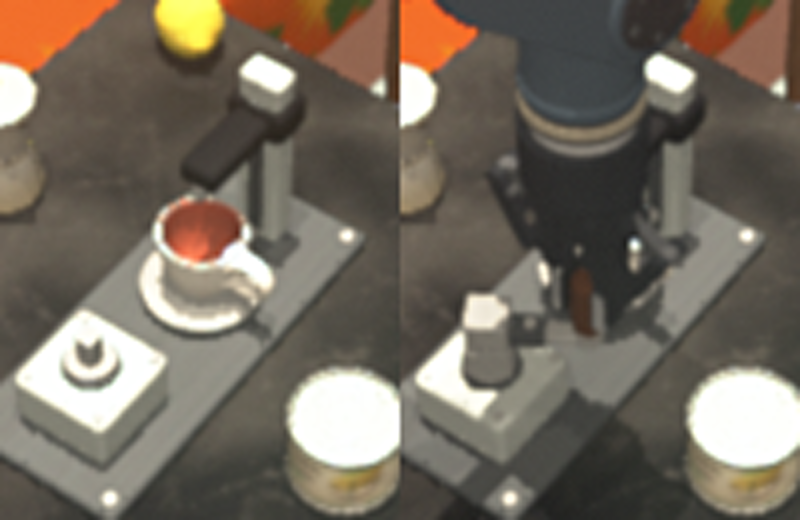

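The right half shows the crank seated on the shaft, the knob held, and the hand hiding the cup. About 690° is wound (19 mm). I'll go on to about 830° and then measure the gap from close by.

>>> step_arm(
  targets="6.1 -2.9 0 0;14 -5.8 0 0;22.2 -7.6 0 0;30.6 -8.3 0 0;39.1 -7.9 0 0;47.4 -6.5 0 0;55.4 -3.9 0 0;63.1 -0.4 0 0;70.2 4.2 0 0;76.6 9.6 0 0;82.3 15.8 0 0;87.2 22.7 0 0",
)

```text
t: 27.0
tcp_pos: [0.4538, 0.1008, 0.1204]
tool_rot: [-0.043, 0.999, -0.001, -0.002]
force: [0.5, -2.9, 6.8]
finger_gap: 0.261
gripper_force: 22.1
```

```bash
python3 -c "
from h import *
C=np.array([.5060,.1388])
arc(C,.0645,7,7,2,0,eps=0,k=1500)
"
```

```text
t 27.0 tcp [0.4538 0.1008 0.1204] ang -144.0 r 64.58 Frad 1.3 Ftan -2.6 Fz 6.8
3.4 5.1 0 0;6.2 12.4 0 0;8.1 20.1 0 0;9.0 27.9 0 0;8.9 35.8 0 0;7.9 43.6 0 0;5.9 51.2 0 0;5.9 51.2 0 0;5.9 51.2 0 0
```

>>> step_arm(
  targets="3.4 5.1 -0.1 0;6.2 12.4 -0.1 0;8.1 20.1 -0.2 0;9 27.9 -0.2 0;8.9 35.8 -0.2 0;7.9 43.6 -0.2 0;5.9 51.2 -0.2 0;5.9 51.2 -0.2 0;5.9 51.2 -0.2 0",
)

```text
t: 27.9
tcp_pos: [0.4425, 0.152, 0.1203]
tool_rot: [-0.043, 0.999, -0.0, -0.003]
force: [-2.1, -0.1, 6.3]
finger_gap: 0.266
gripper_force: 22.2
```

```bash
python3 -c "
from h import *
C=np.array([.5060,.1388])
arc(C,.0645,7,7,2,0,eps=0,k=1500)
np.set_printoptions(precision=4,suppress=True)
a=save('side','s3');w=save('wrist','w4')
cv2.imwrite('pics/s3b.png',np.hstack([cv2.resize(np.vstack([cv2.imread('pics/side.png')[125:190,205:275],a[125:190,205:275,::-1]]),(300,557),interpolation=cv2.INTER_CUBIC),cv2.resize(w[:,:,::-1],(500,557))]))
for n in('side','wrist'):
  for q in('cup_rim','spout_tip'):
    for r in manip.mark_of(n,q)[:2]: print(n,q,np.round(r['position'],1),round(r['p'],2))
"
```

```text
t 27.9 tcp [0.4425 0.152  0.1203] ang 168.3 r 64.87 Frad 2.0 Ftan -0.6 Fz 6.3
-1.7 7.3 0 0;-5.3 14.3 0 0;-9.7 20.8 0 0;-14.9 26.8 0 0;-20.8 32.0 0 0;-27.2 36.5 0 0;-34.2 40.2 0 0;-34.2 40.2 0 0;-34.2 40.2 0 0
side cup_rim [241.4 162. ] 0.84
side spout_tip [243.1 155.2] 0.63
```

View pics/s3b.png

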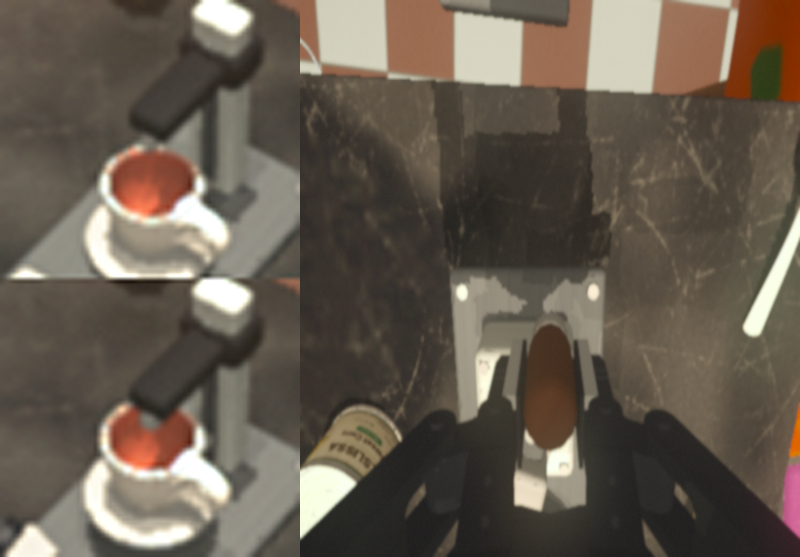

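The lower left panel shows the cup lifted and still standing, with its rim nearer the spout tip. The right panel shows the knob in the pads. The side camera is too coarse for the gap, so I release and look from close by.

>>> step_arm(
  targets="0 0 0 0;0 0 0 0;0 0 0 0;0 0 -20 0;0 0 -50 0;0 0 -80 0;-25 0 -90 0;-50 0 -90 0;-50 0 -90 0;-50 0 -90 0;-50 0 -90 0",
  gripper=0.35,
)

```text
t: 29.3
tcp_pos: [0.4934, 0.1557, 0.2095]
tool_rot: [-0.042, 0.999, -0.0, -0.002]
force: [0.4, -0.6, -0.8]
finger_gap: 0.649
gripper_force: 0.0
```

```bash
python3 -c "
from h import *
np.set_printoptions(precision=4,suppress=True)
w=save('wrist','w5');s=manip.sense();print(s['t'],s['tcp_pos'],s['force'])
cv2.imwrite('pics/w5b.png',cv2.resize(w[200:384,140:385,::-1],(800,600),interpolation=cv2.INTER_CUBIC))
for q in('cup_rim','spout_tip','shaft_top'):
    for r in manip.mark_of('wrist',q)[:2]: print(q,np.round(r['position'],1),round(r['p'],2))
"
```

```text
29.35 [0.4935 0.1557 0.2096] [ 0.3834  0.4317 -0.0699]
cup_rim [237.1 325.5] 0.86
spout_tip [234.8 337.5] 0.72
spout_tip [105.9 228.6] 0.24
```

View pics/w5b.png

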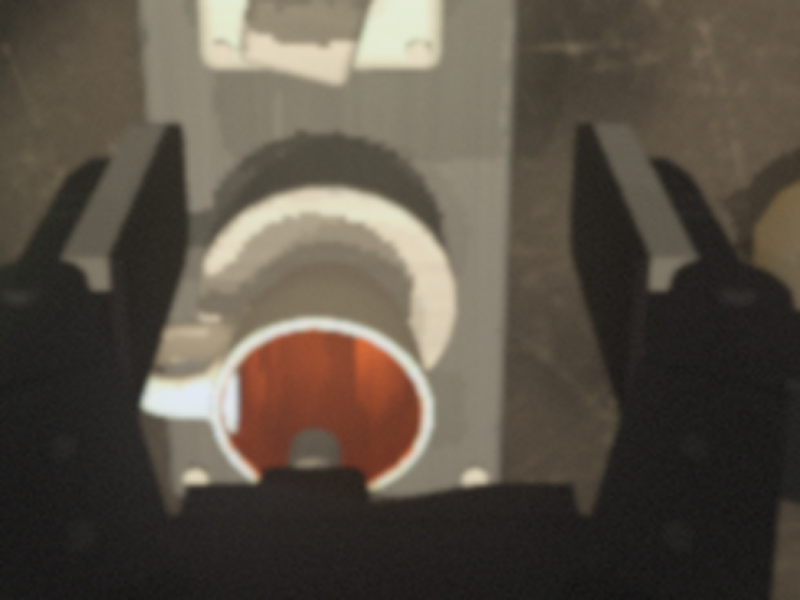

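The cup rim ellipse has its centre at about (239,324). The spout tip's near edge is at about (237,331). The gap looks like 12–16 mm, so I take a second look from the +y side to settle it.

>>> step_arm(
  targets="-30 22 0 0;-65 45 0 0;-100 70 0 0;-135 95 0 0;-165 115 0 0;-185 130 5 0;-192 134 10 0;-192 134 10 0;-192 134 10 0;-192 134 10 0",
)

```text
t: 30.5
tcp_pos: [0.6743, 0.3046, 0.2006]
tool_rot: [-0.042, 0.999, -0.0, -0.001]
force: [-0.8, -0.8, 0.5]
finger_gap: 0.649
gripper_force: 0.0
```

```bash
python3 -c "
from h import *
np.set_printoptions(precision=4,suppress=True)
w=save('wrist','w6');s=manip.sense();print(s['t'],s['tcp_pos'],s['force'])
for x in((.6295,.1496,.1),):
    c=manip.get_calibration('wrist');T=np.eye(4);T[:3,:3]=Rot.from_quat(s['tool_rot']).as_matrix();T[:3,3]=s['tcp_pos']
    p=np.linalg.inv(T@np.array(c['tool_from_camera']))@np.r_[x,1];f=192/np.tan(np.radians(c['fov_y'])/2);u=c['cx']+f*p[0]/p[2];v=c['cy']+f*p[1]/p[2];print(u,v)
u0=int(np.clip(u-80,0,352));v0=int(np.clip(v-60,0,264));print(u0,v0)
cv2.imwrite('pics/w6b.png',cv2.resize(w[v0:v0+120,u0:u0+160,::-1],(800,600),interpolation=cv2.INTER_CUBIC))
for q in('cup_rim','spout_tip'):
    for r in manip.mark_of('wrist',q)[:2]: print(q,np.round(r['position'],1),round(r['p'],2))
"
```

```text
30.55 [0.6745 0.3047 0.2009] [ 0.3961  0.3041 -0.5376]
49.672687116480745 112.22739048998528
0 52
cup_rim [ 52.2 118.2] 0.59
spout_tip [ 35.8 118.6] 0.59
```

View pics/w6b.png

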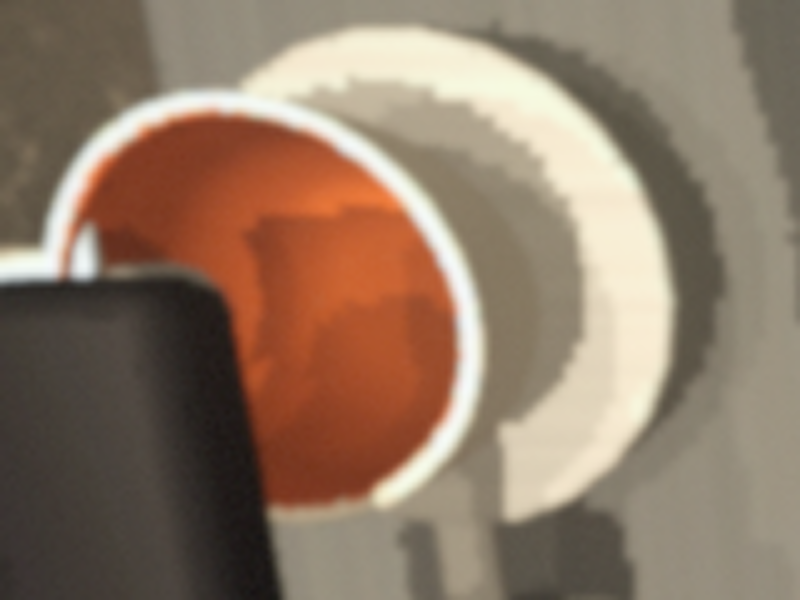

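This view shows the rim ring (crop spanning (45..485, 90..520)) and the platform ring, with the spout head hiding the tip. That was picture 10, so the rest goes by numbers. I fit the rim and platform circles from both views and find the tip's edge numerically.

```bash
cat > gap.py <<'E'
from h import *
from scipy.optimize import least_squares
c=manip.get_calibration('wrist');f=192/np.tan(np.radians(c['fov_y'])/2)
def cam(tcp,q=(-.042,.9991,0,-.001)):
    T=np.eye(4);T[:3,:3]=Rot.from_quat(q).as_matrix();T[:3,3]=tcp;return T@np.array(c['tool_from_camera'])
def on(E,px,z):
    d=np.c_[(px[:,0]-c['cx'])/f,(px[:,1]-c['cy'])/f,np.ones(len(px))]@E[:3,:3].T
    return E[:3,3]+d*((z-E[2,3])/d[:,2])[:,None]
E5=cam([.4935,.1557,.2096]);E6=cam([.6745,.3047,.2009])
p5=lambda a:np.array(a,float)/[3.265,3.261]+[140,200]
p6=lambda a:np.array(a,float)/5+[0,52]
r5=p5([(213,410),(433,410),(320,318),(412,350),(240,348)]);r6=p6([(45,240),(200,90),(485,330),(440,215),(90,140)])
q5=p5([(330,185),(203,275),(457,300),(420,215)]);q6=p6([(390,27),(500,60),(595,130),(650,220),(675,310),(640,430)])
def res(p):
    o=[]
    for E,px,ctr,z,r in((E5,r5,p[:2],p[2],.031),(E6,r6,p[:2],p[2],.031),(E5,q5,p[3:5],p[2]-.051,.043),(E6,q6,p[3:5],p[2]-.051,.043)):
        X=on(E,px,z);o.append(np.linalg.norm(X[:,:2]-ctr,axis=1)-r)
    return np.concatenate(o)*1000
if __name__=='__main__':
    s=least_squares(res,[.629,.15,.1,.63,.15],loss='soft_l1');p=s.x;print('rim',p[:3].round(4),'plat',p[3:].round(4));print(s.fun.round(1))
    a=cv2.imread('pics/w5.png').astype(int)
    print('tip col rows BGR',[(r,a[r,233:240].mean(0).round().astype(int).tolist()) for r in range(324,348)])
    print('row338',[(k,a[336:339,k].mean(0).round().astype(int).tolist()) for k in range(224,250)])
    for ctr in(p[3:],p[:2]):
        for row in(330.5,331.2,332):
            o=E5[:3,3];d=on(E5,np.array([[236.8,row]]),.1)[0]-o
            t=(ctr[0]-.007-o[0])/d[0];print('tip z',(o+t*d).round(4),'gap',round((o[2]+t*d[2]-p[2])*1000,1))
E
python3 gap.py
```

```text
rim [0.6309 0.1502 0.0975] plat [0.6309 0.1488]
[ 0.7 -0.  -0.6  0.9  0.1  0.5 -0.3  1.1 -0.   0.4  0.6 -1.1 -0.1  1.6
  0.1 -1.  -0.7 -0.7  0.5 -0.4]
tip col rows BGR [(324, [44, 65, 126]), (325, [45, 65, 125]), (326, [44, 64, 123]), (327, [44, 64, 122]), (328, [44, 63, 120]), (329, [45, 63, 118]), (330, [48, 65, 114]), (331, [59, 73, 107]), (332, [70, 84, 102]), (333, [75, 88, 99]), (334, [76, 88, 98]), (335, [75, 88, 97]), (336, [75, 87, 96]), (337, [74, 86, 96]), (338, [74, 86, 95]), (339, [78, 91, 100]), (340, [89, 104, 114]), (341, [100, 116, 127]), (342, [93, 109, 119]), (343, [68, 80, 89]), (344, [43, 49, 57]), (345, [34, 39, 46]), (346, [34, 38, 46]), (347, [34, 37, 45])]
row338 [(224, [42, 56, 108]), (225, [42, 57, 108]), (226, [42, 58, 108]), (227, [43, 59, 106]), (228, [54, 68, 102]), (229, [64, 76, 95]), (230, [69, 81, 92]), (231, [73, 85, 95]), (232, [74, 87, 95]), (233, [75, 88, 96]), (234, [75, 87, 96]), (235, [74, 87, 95]), (236, [74, 86, 95]), (237, [74, 86, 96]), (238, [74, 87, 95]), (239, [74, 86, 95]), (240, [72, 85, 94]), (241, [70, 82, 91]), (242, [69, 81, 91]), (243, [62, 74, 93]), (244, [51, 65, 101]), (245, [43, 59, 107]), (246, [39, 57, 108]), (247, [39, 57, 108]), (248, [39, 55, 107]), (249, [39, 56, 109])]
tip z [0.6239 0.1482 0.1123] gap 14.9
tip z [0.6239 0.1482 0.1132] gap 15.8
tip z [0.6239 0.1483 0.1142] gap 16.8
tip z [0.6239 0.1482 0.1123] gap 14.9
tip z [0.6239 0.1482 0.1132] gap 15.7
tip z [0.6239 0.1483 0.1142] gap 16.7
```

```bash
python3 -c "
from h import *
c=manip.get_calibration('side');f=192/np.tan(np.radians(c['fov_y'])/2);E=np.linalg.inv(np.array(c['extrinsics']))
def pr(x): p=E@np.r_[x,1];return np.round([c['cx']+f*p[0]/p[2],c['cy']+f*p[1]/p[2]],1)
o=np.array(c['extrinsics'])[:2,3];u=o-[.6309,.1502];u/=np.linalg.norm(u)
print('u',u,'rim ctr',pr([.6309,.1502,.0975]),'near',pr([*(np.array([.6309,.1502])+.031*u),.0975]),'far',pr([*(np.array([.6309,.1502])-.031*u),.0975]))
for g in(9,12,15,18): print(g,'tip near low edge',pr([*(np.array([.6309,.1495])+.007*u),.0975+g/1000]))
a=cv2.imread('pics/s3.png').astype(int)
for k in (238,239,240,241,242,243): print(k,[(r,a[r,k].tolist()) for r in range(151,165)])
print('rim',[(r,a[r,236].tolist()) for r in list(range(151,157))+list(range(164,176))])
"
```

```text
u [-0.74507932 -0.66697587] rim ctr [240.3 161.4] near [240.4 170.2] far [240.2 152.8]
9 tip near low edge [240.5 161.2]
12 tip near low edge [240.5 160.5]
15 tip near low edge [240.5 159.7]
18 tip near low edge [240.5 158.9]
238 [(151, [53, 59, 63]), (152, [49, 54, 58]), (153, [36, 42, 46]), (154, [32, 38, 40]), (155, [42, 49, 57]), (156, [78, 87, 97]), (157, [102, 114, 122]), (158, [99, 111, 119]), (159, [85, 99, 128]), (160, [65, 85, 153]), (161, [58, 83, 172]), (162, [62, 89, 187]), (163, [66, 96, 203]), (164, [68, 100, 213])]
239 [(151, [58, 62, 67]), (152, [52, 56, 61]), (153, [41, 47, 51]), (154, [36, 42, 45]), (155, [38, 43, 46]), (156, [71, 77, 82]), (157, [107, 117, 122]), (158, [109, 121, 122]), (159, [99, 111, 124]), (160, [76, 94, 149]), (161, [62, 86, 176]), (162, [61, 90, 189]), (163, [65, 94, 197]), (164, [67, 96, 201])]
240 [(151, [58, 63, 68]), (152, [57, 62, 67]), (153, [48, 54, 57]), (154, [40, 46, 48]), (155, [33, 39, 42]), (156, [53, 60, 63]), (157, [94, 103, 107]), (158, [105, 116, 117]), (159, [100, 111, 118]), (160, [77, 93, 139]), (161, [62, 84, 166]), (162,
[... 692 characters left out ...]
 70]), (152, [61, 67, 71]), (153, [57, 62, 67]), (154, [49, 53, 57]), (155, [40, 45, 47]), (156, [35, 40, 42]), (157, [36, 44, 56]), (158, [46, 58, 93]), (159, [50, 66, 123]), (160, [50, 69, 134]), (161, [51, 70, 138]), (162, [51, 71, 139]), (163, [51, 72, 140]), (164, [52, 72, 143])]
rim [(151, [44, 48, 53]), (152, [36, 41, 45]), (153, [39, 45, 45]), (154, [54, 60, 74]), (155, [50, 64, 116]), (156, [50, 69, 142]), (164, [68, 97, 204]), (165, [71, 102, 219]), (166, [74, 109, 231]), (167, [76, 114, 242]), (168, [99, 138, 251]), (169, [169, 203, 255]), (170, [211, 235, 249]), (171, [166, 189, 199]), (172, [132, 152, 162]), (173, [129, 150, 161]), (174, [129, 150, 160]), (175, [127, 145, 156])]
```

The wrist and side views agree on a gap of about 15 mm, so about 9.5 mm more is needed (around 340°). I go back to the knob.

>>> step_arm(
  targets="40 -22 0 0;80 -44 0 0;120 -66 0 0;160 -88 0 0;200 -110 0 0;235 -128 0 0;244 -133 0 0;244 -133 20 0;244 -133 45 0;244 -133 65 0;244 -133 77 0;244 -133 80 0",
)

```text
t: 31.85
tcp_pos: [0.4436, 0.1524, 0.1195]
tool_rot: [-0.042, 0.999, 0.0, -0.0]
force: [0.3, -0.2, 0.2]
finger_gap: 0.648
gripper_force: 0.0
```

>>> step_arm(
  targets="0 0 0 0;0 0 0 0;0 0 0 0;0 0 0 0;0 0 0 0;0 0 0 0;0 0 0 0;0 0 0 0",
  gripper=1,
  squeeze=20,
)

```text
t: 32.65
tcp_pos: [0.4439, 0.1523, 0.1207]
tool_rot: [-0.042, 0.999, -0.0, 0.001]
force: [0.5, -1.2, 5.4]
finger_gap: 0.265
gripper_force: 21.8
```

```bash
python3 -c "
from h import *
C=np.array([.5060,.1388])
arc(C,.0645,7,8,1,0,eps=0,k=1500)
"
```

```text
t 32.65 tcp [0.4439 0.1523 0.1207] ang 167.7 r 63.59 Frad -0.8 Ftan -1.1 Fz 5.4
-2.2 6.8 0 0;-5.8 13.8 0 0;-10.3 20.2 0 0;-15.5 26.1 0 0;-21.5 31.3 0 0;-28.0 35.8 0 0;-34.9 39.4 0 0;-42.3 42.1 0 0;-42.3 42.1 0 0
```

```bash
python3 -c "
from h import *
arc(np.array([.5069,.1388]),.0645,7.5,12,0,0,eps=0,k=1500)
"
```

```text
t 32.65 tcp [0.4439 0.1523 0.1207] ang 167.9 r 64.47 Frad -0.8 Ftan -1.1 Fz 5.4
-3.2 7.0 0 0;-7.2 14.5 0 0;-12.1 21.3 0 0;-17.9 27.5 0 0;-24.5 32.8 0 0;-31.6 37.3 0 0;-39.3 40.7 0 0;-47.4 43.2 0 0;-55.7 44.5 0 0;-64.2 44.8 0 0;-72.5 43.9 0 0;-80.8 42.0 0 0
```

>>> step_arm(
  targets="-2.8 7 0 0;-7 14.5 0 0;-12.1 21.3 -0.1 0;-17.9 27.5 -0.2 0;-24.5 32.8 -0.2 0;-31.6 37.3 -0.2 0;-39.3 40.7 -0.2 0;-47.4 43.2 -0.2 0;-55.7 44.5 -0.1 0;-64.2 44.8 0 0;-72.5 43.9 0 0;-80.8 42 0 0",
)

```text
t: 33.85
tcp_pos: [0.5194, 0.203, 0.1209]
tool_rot: [-0.042, 0.999, 0.001, -0.001]
force: [-2.6, 3.3, 8.6]
finger_gap: 0.264
gripper_force: 22.4
```

```bash
python3 -c "
from h import *
arc(np.array([.5069,.1388]),.0645,7.5,12,0,0,eps=0,k=1500)
"
```

```text
t 33.85 tcp [0.5194 0.203  0.1209] ang 79.0 r 65.42 Frad 2.7 Ftan -3.2 Fz 8.6
-6.1 -1.4 0 0;-13.6 -5.2 0 0;-20.6 -10.0 0 0;-26.9 -15.7 0 0;-32.3 -22.1 0 0;-36.9 -29.2 0 0;-40.5 -36.8 0 0;-43.1 -44.8 0 0;-44.6 -53.1 0 0;-45.1 -61.5 0 0;-44.4 -70.0 0 0;-42.6 -78.2 0 0
```

>>> step_arm(
  targets="-6.3 -0.9 -0.3 0;-13.8 -4.8 -0.3 0;-20.9 -9.7 -0.3 0;-27.2 -15.4 -0.3 0;-32.7 -21.9 -0.3 0;-37.3 -29 -0.2 0;-41 -36.7 -0.2 0;-43.6 -44.8 -0.2 0;-45 -53.1 -0.2 0;-45.4 -61.6 -0.2 0;-44.6 -70.1 -0.2 0;-42.7 -78.4 -0.2 0",
)

```text
t: 35.05
tcp_pos: [0.5712, 0.1265, 0.1212]
tool_rot: [-0.042, 0.999, 0.0, 0.002]
force: [2.7, 2.1, 4.3]
finger_gap: 0.262
gripper_force: 21.7
```

```bash
python3 -c "
from h import *
arc(np.array([.5069,.1388]),.0645,7.5,12,0,0,eps=0,k=1500)
"
```

```text
t 35.05 tcp [0.5712 0.1265 0.1212] ang -10.8 r 65.47 Frad 2.3 Ftan -2.5 Fz 4.3
1.8 -6.5 0 0;5.6 -14.0 0 0;10.4 -21.0 0 0;16.0 -27.2 0 0;22.5 -32.7 0 0;29.5 -37.3 0 0;37.1 -41.0 0 0;45.1 -43.6 0 0;53.4 -45.2 0 0;61.9 -45.6 0 0;70.3 -45.0 0 0;78.5 -43.2 0 0
```

>>> step_arm(
  targets="1.4 -6.6 0 0;5.2 -14.2 0 0;10 -21.2 0 0;15.7 -27.4 0 0;22.2 -33 0 0;29.3 -37.6 0 0;37 -41.3 0 0;45 -43.9 0 0;53.4 -45.4 0 0;61.9 -45.7 0 0;70.3 -45 0 0;78.5 -43.2 0 0",
)

```text
t: 36.25
tcp_pos: [0.4961, 0.0755, 0.1211]
tool_rot: [-0.042, 0.999, -0.001, 0.002]
force: [3.1, -1.7, 6.0]
finger_gap: 0.265
gripper_force: 21.8
```

```bash
python3 -c "
from h import *
arc(np.array([.5069,.1388]),.0645,7,10,2,0,eps=0,k=1500)
"
```

```text
t 36.25 tcp [0.4961 0.0755 0.1211] ang -99.7 r 64.21 Frad 1.2 Ftan -3.4 Fz 6.0
5.6 0.8 0 0;12.7 4.2 0 0;19.4 8.4 0 0;25.5 13.3 0 0;31.0 19.0 0 0;35.7 25.3 0 0;39.6 32.1 0 0;42.7 39.4 0 0;44.8 46.9 0 0;46.1 54.7 0 0;46.1 54.7 0 0;46.1 54.7 0 0
```

>>> step_arm(
  targets="5.6 0.8 0 0;12.7 4.2 0 0;19.4 8.4 0 0;25.5 13.3 0 0;31 19 0 0;35.7 25.3 0 0;39.6 32.1 0 0;42.7 39.4 0 0;42.7 39.4 0 0;42.7 39.4 0 0",
)

```text
t: 37.25
tcp_pos: [0.4482, 0.1122, 0.1206]
tool_rot: [-0.043, 0.999, -0.0, -0.001]
force: [-0.5, -0.2, 5.9]
finger_gap: 0.262
gripper_force: 21.8
```

>>> step_arm(
  targets="0 0 0 0;0 0 0 0;0 0 0 0;0 0 -20 0;0 0 -50 0;-10 15 -80 0;-30 30 -90 0;-45 30 -90 0;-45 30 -90 0;-45 30 -90 0;-45 30 -90 0",
  gripper=0.35,
)

```text
t: 38.35
tcp_pos: [0.4896, 0.1459, 0.2096]
tool_rot: [-0.042, 0.999, -0.0, -0.002]
force: [0.4, -0.4, -0.4]
finger_gap: 0.649
gripper_force: 0.0
```

```bash
python3 -c "
from h import *
from gap import *
np.set_printoptions(precision=4,suppress=True)
save('wrist','w7');save('side','s7');s=manip.sense();print(s['t'],s['tcp_pos'],s['tool_rot'])
for q in('cup_rim','spout_tip'):
    for r in manip.mark_of('wrist',q)[:1]: print(q,np.round(r['position'],1),round(r['p'],2))
a=cv2.imread('pics/w7.png').astype(int)
for k in range(236,264,4): print(k,[(r,a[r,k,:].tolist()) for r in range(316,350,2)])
b=cv2.imread('pics/s7.png').astype(int)
for k in(236,240): print(k,[(r,b[r,k].tolist()) for r in range(150,174)])
"
```

```text
38.45 [0.49   0.1459 0.2099] [-0.0422  0.9991 -0.0001 -0.0012]
cup_rim [248.3 338.4] 0.6
spout_tip [244.7 341.5] 0.81
236 [(316, [51, 76, 144]), (318, [50, 76, 143]), (320, [51, 75, 142]), (322, [50, 73, 139]), (324, [51, 72, 136]), (326, [48, 70, 130]), (328, [48, 68, 126]), (330, [49, 68, 124]), (332, [46, 65, 120]), (334, [47, 65, 118]), (336, [47, 65, 118]), (338, [46, 64, 114]), (340, [45, 62, 112]), (342, [44, 61, 109]), (344, [41, 59, 106]), (346, [41, 54, 93]), (348, [39, 46, 54])]
240 [(316, [52, 79, 152]), (318, [50, 78, 150]), (320, [50, 77, 148]), (322, [49, 75, 144]), (324, [50, 73, 140]), (326, [50, 72, 136]), (328, [51, 71, 132]), (330, [49, 69, 129]), (332, [46, 68, 126]), (334, [45, 66, 123]), (336, [47, 64, 119]), (338, [56, 70, 109]), (340, [62, 76, 99]), (342, [66, 78, 94]), (344, [71, 83, 95]), (346, [63, 74, 85]), (348, [41, 48, 54])]
244 [(316, [52, 79, 154]), (318, [49, 77, 154]), (320, [49, 79, 151]), (322, [50, 76, 148]), (324, [49, 75, 144]), (326, [48, 72, 140]), (328, [49, 72, 136]), (330, [47, 67, 130]), (332, [46, 68, 128]), (334, [48, 69, 123]), (336, 
[... 2047 characters left out ...]
, 255]), (168, [191, 217, 236]), (169, [144, 167, 180]), (170, [132, 153, 164]), (171, [133, 154, 165]), (172, [132, 153, 163]), (173, [131, 150, 161])]
240 [(150, [61, 66, 71]), (151, [62, 67, 71]), (152, [58, 63, 67]), (153, [51, 56, 60]), (154, [41, 46, 49]), (155, [34, 40, 42]), (156, [55, 62, 65]), (157, [96, 105, 108]), (158, [108, 118, 118]), (159, [102, 113, 122]), (160, [82, 101, 156]), (161, [67, 93, 188]), (162, [67, 95, 200]), (163, [72, 102, 212]), (164, [74, 105, 225]), (165, [63, 92, 200]), (166, [50, 72, 158]), (167, [161, 175, 193]), (168, [255, 255, 255]), (169, [213, 231, 225]), (170, [139, 160, 170]), (171, [132, 153, 165]), (172, [135, 155, 168]), (173, [133, 152, 164])]
```

```bash
python3 -c "
from gap import *
for nm,tcp,q,col,tr in(('w5',[.4935,.1557,.2096],(-.042,.9991,0,-.001),238,331.0),('w7',[.49,.1459,.2099],(-.0422,.9991,-.0001,-.0012),248,335.5)):
    a=cv2.imread('pics/%s.png'%nm).astype(int);E=cam(tcp,q)
    col=col+0;b=a[285:325,col-3:col+4,0].mean(1);r=int(b.argmax());lo=b[max(0,r-8):r].min();j=r
    while b[j]>(b[r]+lo)/2:j-=1
    row=285+j+((b[r]+lo)/2-b[j])/(b[j+1]-b[j])
    o=E[:3,3]
    def z(px,x):
        d=on(E,np.array([px]),.1)[0]-o;return o[2]+(x-o[0])/d[0]*d[2]
    zr=z((col,row),.6309-.031);zt=z((col,tr),.6239);print(nm,round(row,1),b.astype(int)[r-4:r+3],'rim z',zr.round(4),'tip z',zt.round(4),'gap',((zt-zr)*1000).round(1))
"
```

```text
w5 296.9 [ 97 113 157 198 209 181 119] rim z 0.0976 tip z 0.1128 gap 15.2
w7 307.6 [ 98 121 169 205 206 164  95] rim z 0.1072 tip z 0.1137 gap 6.4
```

```bash
python3 -c "
from h import *
s=manip.sense();print(s['t'],s['force'].round(1))
print(manip.sign_off())"
```

```text
38.55 [0.4 0.  0.9]
the job is handed in; nothing more can be done
None
```

I handed the job in at 38.6 s: the crank is seated and was wound about 3.2 turns clockwise by its knob (about 32 mm of lift). The rim is an estimated 6 mm below the spout tip, measured at 6.4 mm with about ±1.5 mm uncertainty. I judged the crank's seating by force and height rather than a last picture; sideways force at the knob read at most about 6 N, but only at the end of each move.

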